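# Picked stack into fitted shipping trays

### The arm

A 6-joint arm with a two-finger parallel gripper is mounted at the origin on a cart in front of the work surface, level with it; the furniture and walls round the work are solid. World frame = base frame: x ahead of the robot, y to its left, z up, the work surface at z = 0. Lengths are in m, angles in rad, forces in N, time in s.
With the tool pointing down it reaches from about 0.35 to 0.95 m from the base axis. Payload 17.4 kg.
Tool frame: the origin (TCP) lies midway between the tips of the shut fingers; the grasp point (between the pads) lies 19 mm behind it; z points along the fingers, y is the line along which they close (so a half turn about z gives the same grasp; the last joint's range is limited). The gripper opens to 93 mm and grips with 3 to 60 N. Pads are 15 mm wide; open, the fingers measure 128 mm over their backs; the gripper's body (75 mm by 188 mm) begins 65 mm behind the grasp point.
Start: joints at [1.243, 0.116, 1.442, -0, 1.584, -0.038], TCP at [0.193, 0.647, 0.219] pointing down, gripper open.
Joint ranges: [-2.83, 2.83], [-0.83, 2.19], [0.07, 2.5], [-1.14, 4.28], [0.01, 3], [-2.97, 2.97]. Speed limits (rad/s): [1.89, 1.89, 2.22, 3.14, 3.14, 3.14].

### API

Orientations are given as a unit quaternion [x, y, z, w].
In Python, from workcell import * gives the robot as it stands. The module is installed in compiled form; this text tells all that it offers.
- The arm moves only by the tool move_arm, never from a script. Its argument "rows" is a list of rows, each an object with "travel": the shift along the tool's x, y, z in units of 30 mm (1.0 is 30 mm), a list of three; "rot": the turn, a rotation vector about the tool's x, y, z in units of 5 degrees (1.0 is 5 degrees), a list of three; "hand": the finger opening in mm, from 0 to 93. In form: [{"travel": [dx, dy, dz], "rot": [rx, ry, rz], "hand": hand}, ...]. A call has 1 to 12 rows; each row shifts and turns the commanded pose from where the row before left it, along the tool's axes as they then stand; what a row does not reach is not made up. A row lasts 1/8 s, in which the tool goes at most 62.5 mm and 10.7 degrees, less where a joint would pass 70% of its speed; a pose out of reach is approached as far as the arm can. A call is refused whole if a number of a shift passes 1 or a number of a turn 1, either way. A call with a gripper value outside its range is refused whole. The fingers move at their own pace and stop on an object; "newtons" is the grip in N (left out, the last holds). Time passes only in rows, so rows that do not move let the fingers close. It gives the time, the measured TCP pose, the force, the opening and the grip force at its end, in the units of the state.
- observe(): the state, without advancing time (a new reading comes with each control period).
- snapshot(name): name is "scene" or "top"; returns the picture (480x640x3 uint8, red, green, blue); there is no depth.
- calibration(name): a dict with "K" (3x3 intrinsics, pixels), "D" ([k1, k2, p1, p2, k3] as OpenCV has them; the pictures are not rectified), "extrinsics" (4x4, takes a point from world to camera coordinates). Camera axes: x right, y up, looking along -z (the intrinsics and any distortion apply to the point x, -y, -z); pixel columns grow to the right and rows downward; lengths in m; the calibration is good to about 2 mm. A picture is of the moment at which its call begins. calibration takes no time and is no camera call.
- sign_off(): hands the job in; it is judged then, once.
Trained networks look in the newest picture that a camera, given by its name, has taken for a name from the list of things; names that differ only in an ending like _2 or _b are one class to them, and where a whole thing is asked for, a point or a joint stands for the part that bears it (a point fixed in the world has none). Each returns a list of dicts, best first, with "conf" (0 to 1); they miss things now and then, are a little off and sometimes report something else, mostly with a low value. They report only what shows in the picture. A call takes as long as a camera call. They do not tell look-alikes from the thing itself.
- look_for(camera, target): "xy" ([column, row] in pixels, amid what is visible of it).
- outline_of(camera, target): "mask" (480x640 bool, what is visible of it) and "xy" ([column, row] in pixels, amid what is visible of it).
- spot_point(camera, target): "xy" ([column, row] in pixels: a listed point, or the origin of a listed thing).
The state is a dict: "clock": time; "q": joint angles; "joint_vel": joint speeds; "effort": joint torques, N m; "ee_pos": TCP position; "ee_rot": TCP orientation; "wrist_force": force on the tool from outside, world axes, zero at the start; "torque": the same for the moment, N m; "width": finger opening in m; "gripper_force": force on a finger pad.
Only numpy, scipy, OpenCV 4.12 (cv2) and the standard library are available. Lean on these libraries where they do the work, as an engineer would, in place of code of your own. Each camera call takes 0.05 s, during which the arm holds its last target. There are 200 camera calls.

### The job

Four picked product cartons have come to the packing bench in one stack. Take the stack apart and set each carton down in the open cardboard shipping tray cut to its size, upright as it is now and flat on the tray's floor. Lower each one in gently rather than dropping it, and do not tip any over.

Things in the scene. Friction and masses are not known exactly. Their poses are not given: they have to be found in the camera images.
- tall_carton: closed printed product carton, 51 x 85 mm, 60 mm high, pale pink; the highest of the four. Origin: centre of its underside; x across it (51 mm), y along it (85 mm), z up. At the start it stands on one end of the slim carton, the square one on the other, about 42 mm clear between them (either may be at either end).
- square_carton: closed printed product carton, 61 x 60 mm, 36 mm high, white with a teal band; square from above. Origin: centre of its underside; x across it (61 mm), y along it (60 mm), z up. At the start it stands on the other end of the slim carton from the tall one.
- slim_carton: closed printed product carton, 46 x 160 mm, 24 mm high, dark; long and flat. Origin: centre of its underside; x across it (46 mm), y along it (160 mm), z up. At the start it lies across the broad carton, its ends overhanging, and carries the other two; it stays balanced when either of them is taken off first.
- broad_carton: closed printed product carton, 61 x 100 mm, 45 mm high, white. Origin: centre of its underside; x across it (61 mm), y along it (100 mm), z up. At the start it stands on the table at the bottom of the stack, turned about 35 degrees to the slim carton; only its corners show from above.
- tall_tray: open shallow tray of brown corrugated board for the tall carton, fixed to the table: 71 x 105 mm outside, inside 65 x 99 mm (7 mm play on every side of its carton). Walls 3 mm, floor 3 mm thick, rim 20 mm above the table. Origin: centre of its underside on the table; x across, y along its length, z up.
- square_tray: open shallow tray of brown corrugated board for the square carton, fixed to the table: 81 x 80 mm outside, inside 75 x 74 mm (7 mm play on every side of its carton). Walls 3 mm, floor 3 mm thick, rim 15 mm above the table. Origin: centre of its underside on the table; x across, y along its length, z up. The square carton fits in it any quarter turn.
- slim_tray: open shallow tray of brown corrugated board for the slim carton, fixed to the table: 66 x 180 mm outside, inside 60 x 174 mm (7 mm play on every side of its carton). Walls 3 mm, floor 3 mm thick, rim 12 mm above the table. Origin: centre of its underside on the table; x across, y along its length, z up.
- broad_tray: open shallow tray of brown corrugated board for the broad carton, fixed to the table: 81 x 120 mm outside, inside 75 x 114 mm (7 mm play on every side of its carton). Walls 3 mm, floor 3 mm thick, rim 18 mm above the table. Origin: centre of its underside on the table; x across, y along its length, z up. The larger of the two oblong trays of middling length.
Mind the look-alikes: they are no part of the job. What is shaped like the square_carton but yellow is not meant.

How it is judged:
At the end, for the whole second after the job is handed in: Each of the four cartons stands upright (within 0.06 rad) in its own tray, flat on the floor (underside less than 6 mm above the tray's origin, whose floor is at 3 mm), within 14 mm of the tray's centre, at rest (horizontal distance between tall_carton and tall_tray below 0.014 m and z of tall_carton in the frame of tall_tray below 0.006 m and angle between each of tall_carton, square_carton, slim_carton, broad_carton's own z axis and vertical below 0.06 rad and linear speed of each of tall_carton, square_carton, slim_carton, broad_carton below 0.02 m/s and horizontal distance between square_carton and square_tray below 0.014 m and z of square_carton in the frame of square_tray below 0.006 m and horizontal distance between slim_carton and slim_tray below 0.014 m and z of slim_carton in the frame of slim_tray below 0.006 m and horizontal distance between broad_carton and broad_tray below 0.014 m and z of broad_carton in the frame of broad_tray below 0.006 m); the robot touches nothing.
It fails at once if a carton is tipped over (more than 40 degrees from upright) (angle between any of tall_carton, square_carton, slim_carton, broad_carton's own z axis and vertical above 0.7 rad).
It fails at once if a carton is dropped into its tray (faster than 0.7 m/s within 60 mm of the tray) ((horizontal distance between tall_carton and tall_tray below 0.05 m and z of tall_carton in the frame of tall_tray below 0.06 m and linear speed of tall_carton above 0.7 m/s) or (horizontal distance between square_carton and square_tray below 0.05 m and z of square_carton in the frame of square_tray below 0.06 m and linear speed of square_carton above 0.7 m/s) or (horizontal distance between slim_carton and slim_tray below 0.05 m and z of slim_carton in the frame of slim_tray below 0.06 m and linear speed of slim_carton above 0.7 m/s) or (horizontal distance between broad_carton and broad_tray below 0.05 m and z of broad_carton in the frame of broad_tray below 0.06 m and linear speed of broad_carton above 0.7 m/s)).
It also fails if it takes over 122 s, if anything falls off the work surface, if the arm or the gripper's body presses on something with over 40 N, if the wrist force passes 120 N, or if a joint passes its speed limit or range.

## Working session

There is one attempt and no reset: what is moved stays moved. The work goes in short steps, Python scripts to look and compute and a tool call to move; the robot and the scene stay as the last step left them, time stands still between calls to the robot, and variables do not carry over. Pictures are saved under pics/ and viewed, at most 14 in all, crops included, and the job is handed in when it is done.

Besides the shell and the picture viewer there is one more tool, called after "Emit:" as name([rows], argument=value, ...), one row to a line, values as JSON. move_arm: Moves the arm, as the interface text tells. Its arguments: {"type":"object","properties":{"rows":{"type":"array"},"newtons":{"type":"number"}},"required":["rows"]}

```bash
mkdir -p pics; cat > h.py <<'E'
from workcell import *
import numpy as np, cv2
def snap(c,n,crop=None,s=1):
    im=snapshot(c)[:,:,::-1].copy()
    if crop: a,b,d,e=crop; im=im[b:e,a:d]
    cv2.imwrite(f'pics/{n}.png',cv2.resize(im,None,fx=s,fy=s)); return im
def proj(c,P):
    k=calibration(c);E=np.array(k['extrinsics'])
    p=np.c_[np.atleast_2d(P),np.ones(len(np.atleast_2d(P)))]@E.T
    p=p[:,:3]*[1,-1,-1]
    return cv2.projectPoints(p.reshape(-1,1,3),np.zeros(3),np.zeros(3),np.array(k['K']),np.array(k['D']))[0].reshape(-1,2)
def ray(c,uv,z):
    k=calibration(c);E=np.array(k['extrinsics'])
    n=cv2.undistortPoints(np.array(uv,float).reshape(-1,1,2),np.array(k['K']),np.array(k['D'])).reshape(-1,2)
    d=np.c_[n[:,0],-n[:,1],-np.ones(len(n))]@E[:3,:3]
    o=-E[:3,:3].T@E[:3,3]
    return o+d*((z-o[2])/d[:,2])[:,None]
E
python3 - <<'E'
from h import *
np.set_printoptions(precision=4,suppress=True)
a=snap('scene','s0');b=snap('top','t0')
print(observe())
for c in ('scene','top'):
    E=np.array(calibration(c)['extrinsics']);print(c,-E[:3,:3].T@E[:3,3])
tops={'tall_carton':.129,'square_carton':.105,'slim_carton':.069,'broad_carton':.045,'tall_tray':.02,'square_tray':.015,'slim_tray':.012,'broad_tray':.018}
for t,z in tops.items():
    for c in ('top','scene'):
        for r in outline_of(c,t)[:3]:
            m=r['mask'].astype(np.uint8)
            cs=max(cv2.findContours(m,0,2)[0],key=cv2.contourArea)
            print(t,c,round(r['conf'],2),np.round(r['xy']),m.sum(), 'w',ray(c,r['xy'],z)[0][:2], end=' ')
            if c=='top':
                w=ray(c,cs.reshape(-1,2),z)[:,:2].astype(np.float32)*1000
                print(cv2.minAreaRect(w))
            else: print()
E
```

```text
{'clock': 0.1, 'q': array([ 1.2432,  0.1165,  1.4422, -0.    ,  1.584 , -0.0378]), 'joint_vel': array([-0.0011, -0.0015, -0.0002,  0.0005, -0.0008,  0.0009]), 'effort': array([  0.0029, -72.2899, -62.3871,   0.0783,   0.0228,  -0.0001]), 'ee_pos': array([0.1928, 0.6467, 0.218 ]), 'ee_rot': array([ 0.1444,  0.9895, -0.0005, -0.0001]), 'wrist_force': array([-0.3232, -1.0579, -0.4062]), 'torque': array([ 0.0056, -0.0238,  0.0118]), 'gripper_force': 0.0, 'width': 0.09323059136381093}
scene [ 0.0826 -0.2984  0.6002]
top [0.3299 0.279  1.109 ]
tall_carton top 0.7 [436. 168.] 1615 w [0.5571 0.064 ] ((557.52734375, 63.649078369140625), (86.06727600097656, 68.36141204833984), 48.288055419921875)
tall_carton scene 0.85 [456. 267.] 2207 w [0.5298 0.03  ] 
square_carton top 0.69 [401. 135.] 1121 w [0.627  0.1254] ((626.0884399414062, 134.37216186523438), (63.17515182495117, 70.2603988647461), 49.111724853515625)
square_carton top 0.58 [320. 343.] 988 w [0.2309 0.271 ] ((227.89495849609375, 273.1966857910156), (56.69559097290039, 55.225284576416016), 1.1984615325927734)
square_carton scene 0.96 [
[... 1046 characters left out ...]
)
square_tray top 0.32 [400. 133.] 1068 w [0.657  0.1144] ((652.3299560546875, 120.20045471191406), (65.53276062011719, 75.20172882080078), 50.57892990112305)
square_tray scene 0.89 [365. 291.] 1635 w [0.4502 0.1496] 
square_tray scene 0.66 [380. 221.] 1472 w [0.6046 0.3056] 
slim_tray top 0.57 [313. 284.] 2847 w [0.3399 0.2881] ((344.2721862792969, 291.0764465332031), (67.35252380371094, 180.53738403320312), 6.800562381744385)
slim_tray scene 0.76 [279. 277.] 2481 w [0.3357 0.2682] 
broad_tray top 0.93 [298. 146.] 2348 w [0.6232 0.3263] ((614.6455688476562, 326.3538818359375), (121.59315490722656, 85.44969177246094), 88.8672103881836)
broad_tray scene 0.56 [382. 221.] 1473 w [0.606  0.3017]
```

View pics/t0.png

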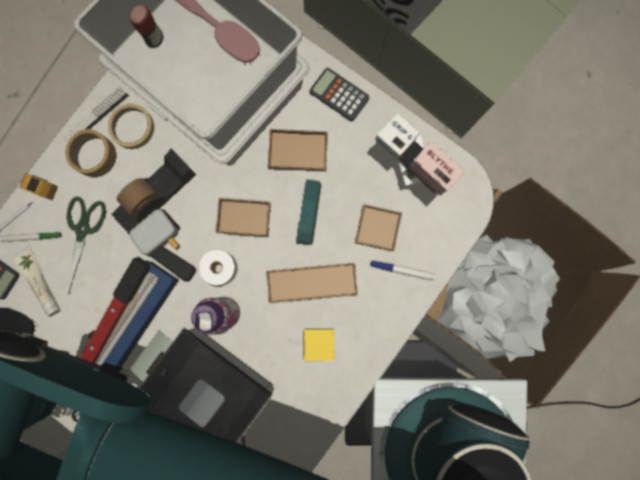

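View pics/s0.png

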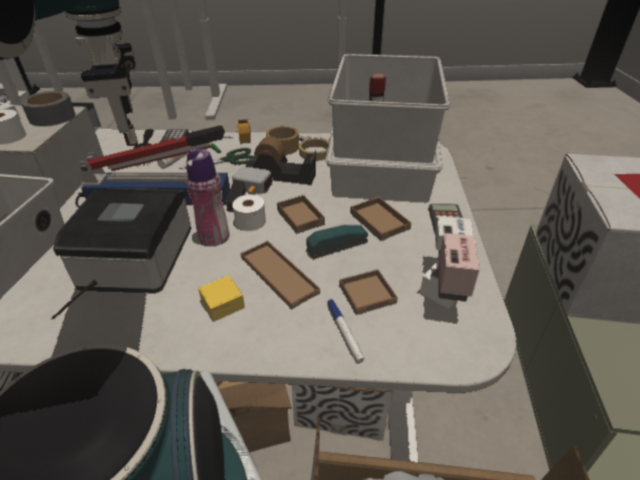

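```bash
python3 - <<'E'
from h import *
im=cv2.imread('pics/t0.png')[90:240,330:500]
cv2.imwrite('pics/t0c.png',cv2.resize(im,None,fx=4,fy=4,interpolation=2))
E
```

```text
(no output)
```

View pics/t0c.png

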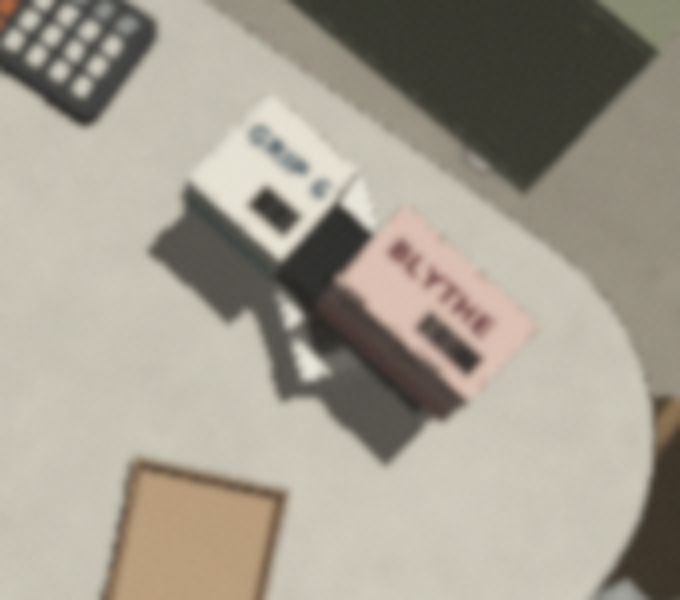

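The top view shows these candidates:
- **Square carton:** the teal-banded white one at (401,135), on the stack, or the yellow look-alike at (320,343). I choose the one at (401,135).
- **Tall carton:** pink, at (437,168).
- **Slim carton:** dark, at (410,152), under both of the others. The teal case at (309,211) is not it.
- **Trays:** tall (243,217), broad (298,150), square (378,227), slim (312,283).

The crop confirms these choices. Next I fit the poses to the masks in both views.

```bash
cat >> h.py <<'E'
from scipy.optimize import minimize
DIM={'tall_carton':(.051,.085,.06),'square_carton':(.061,.060,.036),'slim_carton':(.046,.16,.024),'broad_carton':(.061,.1,.045),
'tall_tray':(.071,.105,.02),'square_tray':(.081,.08,.015),'slim_tray':(.066,.18,.012),'broad_tray':(.081,.12,.018)}
def corners(t,p,z0):
    w,l,h=DIM[t];c,s=np.cos(p[2]),np.sin(p[2])
    return np.array([[p[0]+c*a*w/2-s*b*l/2,p[1]+s*a*w/2+c*b*l/2,z] for a in(-1,1) for b in(-1,1) for z in (z0,z0+h)])
def render(c,t,p,z0):
    m=np.zeros((480,640),np.uint8)
    h=cv2.convexHull(proj(c,corners(t,p,z0)).astype(np.float32))
    cv2.fillConvexPoly(m,np.round(h*256).astype(np.int32),255,cv2.LINE_AA,8); return m/255.
def mask(c,t,near):
    u=proj(c,[near])[0]
    rs=[r for r in outline_of(c,t) if np.hypot(*(np.array(r['xy'])-u))<25]
    return rs[0]['mask'].astype(float) if rs else None
def fit(t,p,z0,ms):
    def f(v):
        e=0
        for c,m in ms.items():
            r=render(c,t,v,z0);e+=1-np.minimum(r,m).sum()/np.maximum(r,m).sum()
        return e/len(ms)
    p=np.array(p,float)
    r=minimize(f,p,method='Nelder-Mead',options=dict(initial_simplex=np.array([p,p+[.008,0,0],p+[0,.008,0],p+[0,0,.12]]),xatol=1e-4))
    return r.x,r.fun
E
python3 - <<'E'
from h import *
snapshot('top');snapshot('scene')
r=np.radians
for t,p,z in [('tall_carton',(.557,.064,r(-45)),.069),('square_carton',(.626,.13,r(-45)),.069),('tall_tray',(.472,.433,r(-4)),0),('square_tray',(.458,.157,r(-12)),0),('slim_tray',(.344,.291,r(7)),0),('broad_tray',(.615,.326,r(-1)),0)]:
    M={c:mask(c,t,[p[0],p[1],z+.02]) for c in('top','scene')}
    M={c:m for c,m in M.items() if m is not None}
    for k in (list(M),['top'],['scene']):
        if all(c in M for c in k):
            x,e=fit(t,p,z,{c:M[c] for c in k});print(t,k,np.round(x[:2]*1000,1),round(np.degrees(x[2]),1),round(e,3))
# hand-picked top corners
cr=lambda L:np.array(L)/4+[330,90]
for n,L,z in [('tall',[(403,207),(540,325),(465,402),(335,285)],.129),('sq',[(270,95),(357,170),(277,265),(187,183)],.105)]:
    w=ray('top',cr(L),z)[:,:2].astype(np.float32)*1000;print(n,w.round(),cv2.minAreaRect(w),w.mean(0))
E
```

```text
tall_carton ['top', 'scene'] [563.7  57.5] -41.3 0.085
tall_carton ['top'] [563.3  57.9] -40.9 0.045
tall_carton ['scene'] [567.   57.3] -44.8 0.099
square_carton ['top', 'scene'] [630.9 131.4] -45.0 0.298
square_carton ['top'] [629.9 130.4] -36.2 0.126
square_carton ['scene'] [630.4 131.9] -48.7 0.457
tall_tray ['top', 'scene'] [473.1 433.3] -4.6 0.116
tall_tray ['top'] [474.3 434.6] -3.2 0.121
tall_tray ['scene'] [473.  431.5] -6.5 0.103
square_tray ['top', 'scene'] [458.9 155.4] -11.8 0.086
square_tray ['top'] [458.7 156.5] -12.7 0.081
square_tray ['scene'] [459.2 154.8] -11.9 0.087
slim_tray ['top'] [342.6 290.3] 6.7 0.054
slim_tray ['top'] [342.6 290.3] 6.7 0.054
broad_tray ['top'] [616.1 326.9] -1.5 0.042
broad_tray ['top'] [616.1 326.9] -1.5 0.042
tall [[608.  73.]
 [554.   8.]
 [516.  44.]
 [570. 105.]] ((561.0425415039062, 57.12968444824219), (84.40068054199219, 51.70841598510742), 49.92856979370117) [561.8524    57.433426]
sq [[668. 132.]
 [632.  90.]
 [584. 128.]
 [623. 172.]] ((626.6924438476562, 129.95095825195312), (58.262123107910156, 61.40473175048828), 48.540985107421875) [627.06085 130.5958 ]
```

```bash
cat >> h.py <<'E'
def tri(ut,us):
    a0,a1=ray('top',ut,0)[0],ray('top',ut,.5)[0];b0,b1=ray('scene',us,0)[0],ray('scene',us,.5)[0]
    d,e=a1-a0,b1-b0
    s=np.linalg.lstsq(np.c_[d,-e],b0-a0,rcond=None)[0];return ((a0+s[0]*d)+(b0+s[1]*e))/2,np.linalg.norm((a0+s[0]*d)-(b0+s[1]*e))
def plan(x,y,z,yaw):
    """units to go, in tool axes (tool pointing down): travel and rz; yaw = heading of tool y, deg"""
    from scipy.spatial.transform import Rotation as R
    o=observe();Rm=R.from_quat(o['ee_rot']).as_matrix()
    d=Rm.T@(np.array([x,y,z])-o['ee_pos'])/.03
    c=np.degrees(np.arctan2(Rm[1,1],Rm[0,1]))
    tx=np.degrees(np.arccos(-Rm[2,2]))
    print('pos',np.round(o['ee_pos'],4),'yaw',round(c,1),'tilt',round(tx,2),'| units tool',np.round(d,2),'rz units',round(-(((yaw-c)+180)%360-180)/5,2),'w',round(o['width'],4),'t',round(o['clock'],1),'q6',round(o['q'][5],2))
    print(' units if along world-yaw target:',np.round(R.from_quat(o['ee_rot']).as_matrix()[:,1],2))
E
python3 - <<'E'
from h import *
print('bottle',tri((203,323),(200,153)))
print('bin near corner rim',tri((210,136),(333,103)))
print('bin near right corner',tri((300,38),(445,103)))
print('case',tri((309,190),(365,232)))
plan(.562,.0575,.25,-40.7)
E
```

```text
bottle (array([0.2756964 , 0.46499797, 0.20398237]), np.float64(0.014867860127182525))
bin near corner rim (array([0.57871106, 0.46211123, 0.23639007]), np.float64(0.0019815026993559776))
bin near right corner (array([0.75106915, 0.31603017, 0.24718006]), np.float64(0.005735034159924644))
case (array([0.54106287, 0.29403652, 0.01735799]), np.float64(0.023614194000172162))
pos [0.1929 0.6469 0.2187] yaw 73.4 tilt 0.0 | units tool [-17.4  -15.31  -1.04] rz units 22.82 w 0.0927 t 1.6 q6 -0.04
 units if along world-yaw target: [ 0.29  0.96 -0.  ]
```

Emit:
move_arm([
  {"travel":[0,0,-0.25],"rot":[0,0,1],"hand":93},
  {"travel":[0,0,-0.25],"rot":[0,0,1],"hand":93},
  {"travel":[0,0,-0.25],"rot":[0,0,1],"hand":93},
  {"travel":[0,0,-0.25],"rot":[0,0,1],"hand":93},
  {"travel":[0,0,-0.25],"rot":[0,0,1],"hand":93},
  {"travel":[0,0,-0.25],"rot":[0,0,1],"hand":93},
  {"travel":[0,0,-0.25],"rot":[0,0,1],"hand":93},
  {"travel":[0,0,-0.25],"rot":[0,0,1],"hand":93},
  {"travel":[0,0,-0.25],"rot":[0,0,1],"hand":93},
  {"travel":[0,0,-0.25],"rot":[0,0,1],"hand":93},
  {"travel":[0,0,-0.25],"rot":[0,0,1],"hand":93},
  {"travel":[0,0,-0.25],"rot":[0,0,1],"hand":93},
])

```text
clock: 3.1
ee_pos: [0.1929, 0.6469, 0.3089]
ee_rot: [0.621, 0.784, 0.0, -0.0]
wrist_force: [-0.2, 2.0, 0.2]
width: 0.0927
gripper_force: 0.0
```

Emit:
move_arm([
  {"travel":[0,0,0],"rot":[0,0,0.9],"hand":93},
  {"travel":[0,0,0],"rot":[0,0,0.9],"hand":93},
  {"travel":[0,0,0],"rot":[0,0,0.9],"hand":93},
  {"travel":[0,0,0],"rot":[0,0,0.9],"hand":93},
  {"travel":[0,0,0],"rot":[0,0,0.9],"hand":93},
  {"travel":[0,0,0],"rot":[0,0,0.9],"hand":93},
  {"travel":[0,0,0],"rot":[0,0,0.9],"hand":93},
  {"travel":[0,0,0],"rot":[0,0,0.9],"hand":93},
  {"travel":[0,0,0],"rot":[0,0,0.9],"hand":93},
  {"travel":[0,0,0],"rot":[0,0,0.9],"hand":93},
  {"travel":[0,0,0],"rot":[0,0,0.9],"hand":93},
  {"travel":[0,0,0],"rot":[0,0,0.9],"hand":93},
])

```text
clock: 4.6
ee_pos: [0.1929, 0.6468, 0.3087]
ee_rot: [0.909, 0.417, -0.0, 0.0]
wrist_force: [0.1, -0.3, 0.2]
width: 0.0929
gripper_force: 0.0
```

```bash
python3 - <<'E'
from h import *
print('lower corner',tri((225,160),(330,192)),tri((222,150),(331,150)))
plan(.552,.046,.22,-40.7)
E
```

```text
lower corner (array([0.58998242, 0.47939605, 0.00218981]), np.float64(0.007384649477991478)) (array([0.58003315, 0.46310358, 0.12681394]), np.float64(0.0056020686858229704))
pos [0.1929 0.6468 0.3087] yaw -40.8 tilt 0.0 | units tool [-7.36 22.14  2.96] rz units -0.01 w 0.0929 t 4.6 q6 1.95
 units if along world-yaw target: [ 0.76 -0.65 -0.  ]
```

Emit:
move_arm([
  {"travel":[-0.3,0.93,0],"rot":[0,0,0],"hand":93},
  {"travel":[-0.3,0.93,0],"rot":[0,0,0],"hand":93},
  {"travel":[-0.3,0.93,0],"rot":[0,0,0],"hand":93},
  {"travel":[-0.3,0.93,0],"rot":[0,0,0],"hand":93},
  {"travel":[-0.3,0.93,0],"rot":[0,0,0],"hand":93},
  {"travel":[-0.3,0.93,0],"rot":[0,0,0],"hand":93},
  {"travel":[-0.3,0.93,0],"rot":[0,0,0],"hand":93},
  {"travel":[-0.3,0.93,0],"rot":[0,0,0],"hand":93},
  {"travel":[-0.3,0.93,0],"rot":[0,0,0],"hand":93},
  {"travel":[-0.3,0.93,0],"rot":[0,0,0],"hand":93},
  {"travel":[-0.3,0.93,0],"rot":[0,0,0],"hand":93},
  {"travel":[-0.3,0.93,0],"rot":[0,0,0],"hand":93},
])

```text
clock: 6.1
ee_pos: [0.3772, 0.3461, 0.3088]
ee_rot: [0.909, 0.418, 0.0, -0.0]
wrist_force: [-0.2, 0.0, 0.1]
width: 0.093
gripper_force: 0.0
```

Emit:
move_arm([
  {"travel":[-0.3,0.93,0.2],"rot":[0,0,0],"hand":93},
  {"travel":[-0.3,0.93,0.2],"rot":[0,0,0],"hand":93},
  {"travel":[-0.3,0.93,0.2],"rot":[0,0,0],"hand":93},
  {"travel":[-0.3,0.93,0.2],"rot":[0,0,0],"hand":93},
  {"travel":[-0.3,0.93,0.2],"rot":[0,0,0],"hand":93},
  {"travel":[-0.3,0.93,0.2],"rot":[0,0,0],"hand":93},
  {"travel":[-0.3,0.93,0.2],"rot":[0,0,0],"hand":93},
  {"travel":[-0.3,0.93,0.2],"rot":[0,0,0],"hand":93},
  {"travel":[-0.3,0.93,0.2],"rot":[0,0,0],"hand":93},
  {"travel":[-0.3,0.93,0.2],"rot":[0,0,0],"hand":93},
  {"travel":[-0.3,0.8,0.2],"rot":[0,0,0],"hand":93},
  {"travel":[-0.3,0.5,0.2],"rot":[0,0,0],"hand":93},
])

```text
clock: 7.6
ee_pos: [0.5483, 0.0571, 0.2363]
ee_rot: [0.909, 0.418, -0.0, -0.0]
wrist_force: [-0.3, -0.6, 0.0]
width: 0.0932
gripper_force: 0.0
```

```bash
python3 - <<'E'
from h import *
plan(.552,.046,.098,-40.7)
E
```

```text
pos [0.5483 0.0571 0.2363] yaw -40.6 tilt 0.01 | units tool [-0.2   0.33  4.61] rz units 0.01 w 0.0932 t 7.6 q6 0.77
 units if along world-yaw target: [ 0.76 -0.65 -0.  ]
```

Emit:
move_arm([
  {"travel":[-0.2,0.33,0.7],"rot":[0,0,0],"hand":93},
  {"travel":[0,0,0.8],"rot":[0,0,0],"hand":93},
  {"travel":[0,0,0.8],"rot":[0,0,0],"hand":93},
  {"travel":[0,0,0.8],"rot":[0,0,0],"hand":93},
  {"travel":[0,0,0.8],"rot":[0,0,0],"hand":93},
  {"travel":[0,0,0.7],"rot":[0,0,0],"hand":70},
  {"travel":[0,0,0],"rot":[0,0,0],"hand":60},
  {"travel":[0,0,0],"rot":[0,0,0],"hand":54},
  {"travel":[0,0,0],"rot":[0,0,0],"hand":48},
  {"travel":[0,0,0],"rot":[0,0,0],"hand":40},
  {"travel":[0,0,0],"rot":[0,0,0],"hand":40},
  {"travel":[0,0,0],"rot":[0,0,0],"hand":40},
], newtons=30)

```text
clock: 9.1
ee_pos: [0.5519, 0.047, 0.0994]
ee_rot: [0.909, 0.418, 0.001, 0.0]
wrist_force: [-0.5, -0.9, 6.7]
width: 0.0502
gripper_force: 29.8
```

Emit:
move_arm([
  {"travel":[0,0,-0.2],"rot":[0,0,0],"hand":40},
  {"travel":[0,0,-0.5],"rot":[0,0,0],"hand":40},
  {"travel":[0,0,-0.7],"rot":[0,0,0],"hand":40},
  {"travel":[0,0,-0.7],"rot":[0,0,0],"hand":40},
  {"travel":[0,0,-0.7],"rot":[0,0,-0.9],"hand":40},
  {"travel":[0,0,-0.5],"rot":[0,0,-0.9],"hand":40},
  {"travel":[0,0,0],"rot":[0,0,-0.9],"hand":40},
  {"travel":[0,0,0],"rot":[0,0,-0.9],"hand":40},
  {"travel":[0,0,0],"rot":[0,0,-0.9],"hand":40},
  {"travel":[0,0,0],"rot":[0,0,-0.9],"hand":40},
  {"travel":[0,0,0],"rot":[0,0,-0.9],"hand":40},
  {"travel":[0,0,0],"rot":[0,0,-0.9],"hand":40},
])

```text
clock: 10.6
ee_pos: [0.5517, 0.047, 0.1991]
ee_rot: [0.734, 0.679, 0.0, 0.0]
wrist_force: [-0.3, 0.1, -1.8]
width: 0.0503
gripper_force: 29.8
```

```bash
python3 - <<'E'
from h import *
plan(.472,.418,.033,-4.6)
o=observe();print(o['wrist_force'],o['torque'],o['gripper_force'])
snap('scene','s1',(330,100,560,330),3)
E
```

```text
pos [0.5517 0.047  0.1991] yaw -4.5 tilt 0.06 | units tool [12.12 -3.62  5.53] rz units 0.03 w 0.0503 t 10.6 q6 0.12
 units if along world-yaw target: [ 1.   -0.08  0.  ]
[-0.27099425  0.07068543 -1.82645711] [-0.10729088  0.08125854 -0.00258442] 29.784092009067535
```

View pics/s1.png

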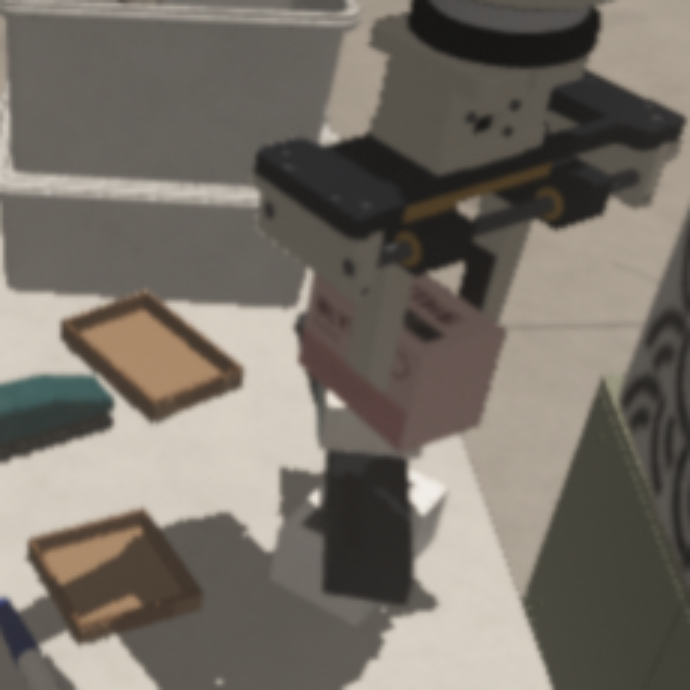

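Emit:
move_arm([
  {"travel":[0.5,-0.15,0],"rot":[0,0,0],"hand":40},
  {"travel":[1,-0.3,0],"rot":[0,0,0],"hand":40},
  {"travel":[1,-0.3,0],"rot":[0,0,0],"hand":40},
  {"travel":[1,-0.3,0],"rot":[0,0,0],"hand":40},
  {"travel":[1,-0.3,0],"rot":[0,0,0],"hand":40},
  {"travel":[1,-0.3,0],"rot":[0,0,0],"hand":40},
  {"travel":[1,-0.3,0],"rot":[0,0,0],"hand":40},
  {"travel":[1,-0.3,0],"rot":[0,0,0],"hand":40},
  {"travel":[1,-0.3,0],"rot":[0,0,0],"hand":40},
  {"travel":[1,-0.3,0],"rot":[0,0,0],"hand":40},
  {"travel":[1,-0.3,0],"rot":[0,0,0],"hand":40},
  {"travel":[1,-0.3,0],"rot":[0,0,0],"hand":40},
])

```text
clock: 12.15
ee_pos: [0.4751, 0.401, 0.1982]
ee_rot: [0.736, 0.678, 0.0, -0.0]
wrist_force: [0.6, 0.2, -1.0]
width: 0.05
gripper_force: 29.8
```

Emit:
move_arm([
  {"travel":[0.5,-0.17,0.3],"rot":[0,0,0],"hand":40},
  {"travel":[0.12,0,0.6],"rot":[0,0,0],"hand":40},
  {"travel":[0,0,0.6],"rot":[0,0,0],"hand":40},
  {"travel":[0,0,0.6],"rot":[0,0,0],"hand":40},
  {"travel":[0,0,0.6],"rot":[0,0,0],"hand":40},
  {"travel":[0,0,0.6],"rot":[0,0,0],"hand":40},
  {"travel":[0,0,0.4],"rot":[0,0,0],"hand":40},
  {"travel":[0,0,0.3],"rot":[0,0,0],"hand":40},
])

```text
clock: 13.15
ee_pos: [0.4725, 0.4181, 0.0769]
ee_rot: [0.735, 0.678, -0.0, -0.0]
wrist_force: [0.6, -0.3, -1.6]
width: 0.0502
gripper_force: 29.8
```

```bash
python3 - <<'E'
from h import *
plan(.472,.418,.033,-4.6)
snap('scene','s2',(230,130,400,260),4)
snapshot('top')
o=observe();z=o['ee_pos'][2]-.0304
M={c:mask(c,'tall_carton',[.473,.433,.05]) for c in('top','scene')}
print({c:(m is not None) for c,m in M.items()})
E
```

```text
pos [0.4725 0.4181 0.0769] yaw -4.6 tilt 0.01 | units tool [-0.   -0.02  1.46] rz units -0.0 w 0.0502 t 13.2 q6 0.76
 units if along world-yaw target: [ 1.   -0.08 -0.  ]
{'top': True, 'scene': True}
```

View pics/s2.png

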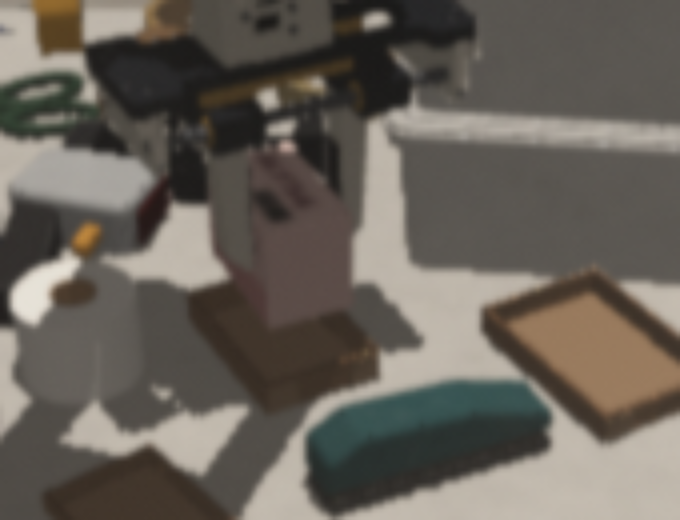

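Emit:
move_arm([
  {"travel":[0,0,0.4],"rot":[0,0,0],"hand":40},
  {"travel":[0,0,0.4],"rot":[0,0,0],"hand":40},
  {"travel":[0,0,0.3],"rot":[0,0,0],"hand":40},
  {"travel":[0,0,0.2],"rot":[0,0,0],"hand":40},
  {"travel":[0,0,0.1],"rot":[0,0,0],"hand":40},
  {"travel":[0,0,0.05],"rot":[0,0,0],"hand":40},
  {"travel":[0,0,0],"rot":[0,0,0],"hand":40},
])

```text
clock: 14.22
ee_pos: [0.4726, 0.4182, 0.0343]
ee_rot: [0.735, 0.678, 0.0, 0.0]
wrist_force: [0.3, -0.2, -1.3]
width: 0.0506
gripper_force: 29.8
```

Emit:
move_arm([
  {"travel":[0,0,0.03],"rot":[0,0,0],"hand":40},
  {"travel":[0,0,0],"rot":[0,0,0],"hand":54},
  {"travel":[0,0,0],"rot":[0,0,0],"hand":65},
  {"travel":[0,0,0],"rot":[0,0,0],"hand":80},
  {"travel":[0,0,-0.3],"rot":[0,0,0],"hand":80},
  {"travel":[0,0,-0.7],"rot":[0,0,0],"hand":80},
  {"travel":[0,0,-0.9],"rot":[0,0,0],"hand":80},
  {"travel":[0,0,-0.9],"rot":[0,0,0],"hand":93},
  {"travel":[0,0,-0.9],"rot":[0,0,0],"hand":93},
  {"travel":[0,0,-0.9],"rot":[0,0,0],"hand":93},
  {"travel":[0,0,-0.9],"rot":[0,0,0],"hand":93},
])

```text
clock: 15.6
ee_pos: [0.4725, 0.4181, 0.2011]
ee_rot: [0.735, 0.678, 0.001, 0.0]
wrist_force: [-0.2, -0.2, -0.2]
width: 0.0931
gripper_force: 0.0
```

```bash
python3 - <<'E'
from h import *
im=snap('top','t1',(190,90,470,260),2.8)
snapshot('scene')
r=np.radians
for t,p,z in [('tall_carton',(.473,.433,r(-4.6)),.003),('square_carton',(.628,.1305,r(-41)),.069),('slim_carton',(.59,.097,r(-41)),.045),('broad_carton',(.59,.1,r(0)),0)]:
    M={c:mask(c,t,[p[0],p[1],z+.02]) for c in('top','scene')}
    M={c:m for c,m in M.items() if m is not None}
    for k in (list(M),['top'],['scene']):
        if k and all(c in M for c in k):
            x,e=fit(t,p,z,{c:M[c] for c in k});print(t,k,np.round(x[:2]*1000,1),round(np.degrees(x[2]),1),round(e,3))
plan(.628,.1305,.2,-41)
E
```

```text
tall_carton ['top', 'scene'] [474.9 433.6] -9.6 0.391
tall_carton ['top'] [473.9 430.1] -11.7 0.625
tall_carton ['scene'] [475.9 436.5] -8.7 0.153
square_carton ['top', 'scene'] [630.8 129.8] -42.8 0.104
square_carton ['top'] [629.9 130.4] -39.2 0.074
square_carton ['scene'] [632.6 130.3] -46.0 0.119
slim_carton ['scene'] [597.1  92.4] -44.3 0.3
slim_carton ['scene'] [597.1  92.4] -44.3 0.3
broad_carton ['top', 'scene'] [591.7  83. ] 53.9 0.743
broad_carton ['top'] [595.3  89.4] 60.1 0.748
broad_carton ['scene'] [600.   91.2] 108.6 0.658
pos [0.4723 0.418  0.1975] yaw -4.6 tilt 0.07 | units tool [-9.14  5.94 -0.08] rz units 7.28 w 0.0926 t 16.1 q6 0.76
 units if along world-yaw target: [ 1.   -0.08 -0.  ]
```

View pics/t1.png

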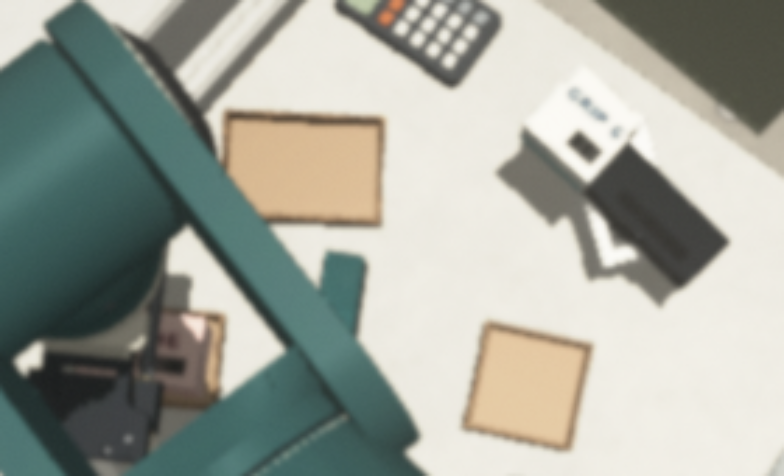

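Emit:
move_arm([
  {"travel":[-0.9,0.6,0],"rot":[0,0,0],"hand":93},
  {"travel":[-0.9,0.6,0],"rot":[0,0,0],"hand":93},
  {"travel":[-0.9,0.6,0],"rot":[0,0,0],"hand":93},
  {"travel":[-0.9,0.6,0],"rot":[0,0,0],"hand":93},
  {"travel":[-0.9,0.6,0],"rot":[0,0,0],"hand":93},
  {"travel":[-0.9,0.6,0],"rot":[0,0,0],"hand":93},
  {"travel":[-0.9,0.6,0],"rot":[0,0,0],"hand":93},
  {"travel":[-0.9,0.6,0],"rot":[0,0,0],"hand":93},
  {"travel":[-0.9,0.6,0],"rot":[0,0,0],"hand":93},
  {"travel":[-0.9,0.6,0],"rot":[0,0,0],"hand":93},
  {"travel":[-0.14,0,0],"rot":[0,0,0.3],"hand":93},
])

```text
clock: 17.48
ee_pos: [0.6304, 0.1289, 0.1975]
ee_rot: [0.745, 0.667, -0.0, -0.0]
wrist_force: [0.0, -0.5, 0.7]
width: 0.0929
gripper_force: 0.0
```

Emit:
move_arm([
  {"travel":[0,0,0.2],"rot":[0,0,1],"hand":93},
  {"travel":[0,0,0.2],"rot":[0,0,1],"hand":93},
  {"travel":[0,0,0.2],"rot":[0,0,1],"hand":93},
  {"travel":[0,0,0.2],"rot":[0,0,1],"hand":93},
  {"travel":[0,0,0.2],"rot":[0,0,1],"hand":93},
  {"travel":[0,0,0.2],"rot":[0,0,1],"hand":93},
  {"travel":[0,0,0],"rot":[0,0,1],"hand":93},
])

```text
clock: 18.35
ee_pos: [0.6292, 0.1311, 0.1614]
ee_rot: [0.911, 0.412, -0.001, -0.0]
wrist_force: [1.1, 0.6, 0.4]
width: 0.0928
gripper_force: 0.0
```

```bash
python3 - <<'E'
from h import *
plan(.629,.130,.086,-41)
E
```

```text
pos [0.6292 0.1311 0.1614] yaw -41.3 tilt 0.07 | units tool [-0.03  0.02  2.51] rz units -0.06 w 0.0928 t 18.4 q6 0.89
 units if along world-yaw target: [ 0.75 -0.66 -0.  ]
```

Emit:
move_arm([
  {"travel":[0,0,0.7],"rot":[0,0,0],"hand":93},
  {"travel":[0,0,0.7],"rot":[0,0,0],"hand":93},
  {"travel":[0,0,0.6],"rot":[0,0,0],"hand":93},
  {"travel":[0,0,0.5],"rot":[0,0,0],"hand":80},
  {"travel":[0,0,0],"rot":[0,0,0],"hand":70},
  {"travel":[0,0,0],"rot":[0,0,0],"hand":63},
  {"travel":[0,0,0],"rot":[0,0,0],"hand":58},
  {"travel":[0,0,0],"rot":[0,0,0],"hand":50},
  {"travel":[0,0,0],"rot":[0,0,0],"hand":50},
  {"travel":[0,0,0],"rot":[0,0,0],"hand":50},
], newtons=30)

```text
clock: 19.6
ee_pos: [0.6303, 0.1305, 0.0881]
ee_rot: [0.91, 0.414, 0.001, 0.0]
wrist_force: [0.3, 0.6, 6.2]
width: 0.0603
gripper_force: 30.0
```

Emit:
move_arm([
  {"travel":[0,0,-0.2],"rot":[0,0,0],"hand":50},
  {"travel":[0,0,-0.5],"rot":[0,0,0],"hand":50},
  {"travel":[0,0,-0.6],"rot":[0,0,0],"hand":50},
  {"travel":[0,0,-0.6],"rot":[0,0,-0.8],"hand":50},
  {"travel":[0,0,-0.2],"rot":[0,0,-1],"hand":50},
  {"travel":[0,0,0],"rot":[0,0,-1],"hand":50},
  {"travel":[0,0,0],"rot":[0,0,-1],"hand":50},
  {"travel":[0,0,0],"rot":[0,0,-1],"hand":50},
  {"travel":[0,0,0],"rot":[0,0,-1],"hand":50},
])

```text
clock: 20.72
ee_pos: [0.6301, 0.1304, 0.1516]
ee_rot: [0.777, 0.63, 0.0, 0.0]
wrist_force: [-0.2, 0.4, -0.8]
width: 0.0602
gripper_force: 30.0
```

```bash
python3 - <<'E'
from h import *
o=observe();print(o['wrist_force'])
plan(.459,.156,.021,-12)
E
```

```text
[-0.1759544   0.36550357 -0.81900995]
pos [0.6301 0.1304 0.1516] yaw -11.9 tilt 0.06 | units tool [-0.35 -5.76  4.35] rz units 0.01 w 0.0602 t 20.7 q6 0.37
 units if along world-yaw target: [ 0.98 -0.21  0.  ]
```

Emit:
move_arm([
  {"travel":[0,-0.5,0],"rot":[0,0,0],"hand":50},
  {"travel":[-0.05,-0.9,0],"rot":[0,0,0],"hand":50},
  {"travel":[-0.1,-0.9,0],"rot":[0,0,0],"hand":50},
  {"travel":[-0.1,-0.9,0],"rot":[0,0,0],"hand":50},
  {"travel":[-0.1,-0.9,0],"rot":[0,0,0],"hand":50},
  {"travel":[0,-0.9,0.3],"rot":[0,0,0],"hand":50},
  {"travel":[0,-0.5,0.6],"rot":[0,0,0],"hand":50},
  {"travel":[0,-0.26,0.7],"rot":[0,0,0],"hand":50},
  {"travel":[0,0,0.7],"rot":[0,0,0],"hand":50},
  {"travel":[0,0,0.6],"rot":[0,0,0],"hand":50},
  {"travel":[0,0,0.4],"rot":[0,0,0],"hand":50},
])

```text
clock: 22.1
ee_pos: [0.4585, 0.1563, 0.0501]
ee_rot: [0.778, 0.628, -0.0, -0.0]
wrist_force: [0.1, -0.7, -0.0]
width: 0.06
gripper_force: 30.0
```

```bash
python3 - <<'E'
from h import *
plan(.459,.156,.0215,-12)
snap('scene','s3',(310,180,480,320),4)
E
```

```text
pos [0.4585 0.1563 0.0501] yaw -12.1 tilt 0.05 | units tool [-0.    0.02  0.95] rz units -0.03 w 0.06 t 22.1 q6 0.49
 units if along world-yaw target: [ 0.98 -0.21 -0.  ]
```

View pics/s3.png

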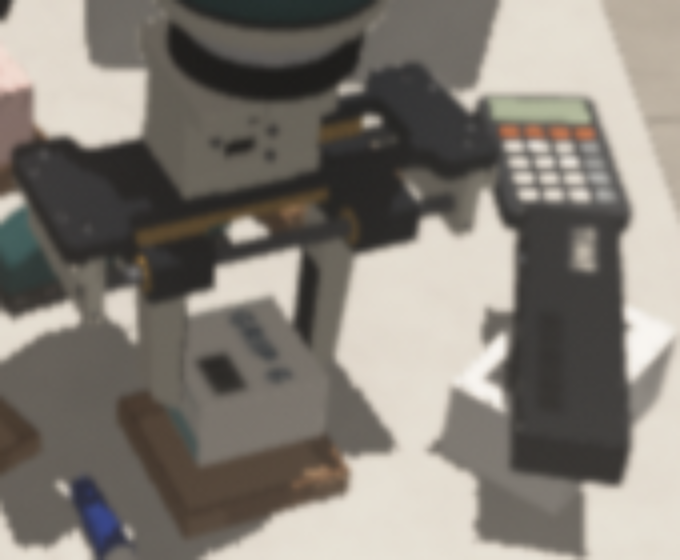

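Emit:
move_arm([
  {"travel":[0,0,0.3],"rot":[0,0,0],"hand":50},
  {"travel":[0,0,0.3],"rot":[0,0,0],"hand":50},
  {"travel":[0,0,0.2],"rot":[0,0,0],"hand":50},
  {"travel":[0,0,0.1],"rot":[0,0,0],"hand":50},
  {"travel":[0,0,0.03],"rot":[0,0,0],"hand":50},
  {"travel":[0,0,0],"rot":[0,0,0],"hand":50},
])

```text
clock: 22.9
ee_pos: [0.4588, 0.1564, 0.0235]
ee_rot: [0.778, 0.629, 0.0, 0.0]
wrist_force: [-0.2, -0.4, -0.5]
width: 0.0599
gripper_force: 30.0
```

Emit:
move_arm([
  {"travel":[0,0,0.05],"rot":[0,0,0],"hand":50},
  {"travel":[0,0,0],"rot":[0,0,0],"hand":63},
  {"travel":[0,0,0],"rot":[0,0,0],"hand":74},
  {"travel":[0,0,0],"rot":[0,0,0],"hand":85},
  {"travel":[0,0,-0.3],"rot":[0,0,0],"hand":85},
  {"travel":[0,0,-0.8],"rot":[0,0,0],"hand":85},
  {"travel":[0,0,-0.9],"rot":[0,0,0],"hand":93},
  {"travel":[0,0,-0.9],"rot":[0,0,0],"hand":93},
  {"travel":[0,0,-0.9],"rot":[0,0,0],"hand":93},
])

```text
clock: 24.02
ee_pos: [0.4587, 0.1564, 0.1375]
ee_rot: [0.778, 0.629, 0.0, 0.0]
wrist_force: [0.2, -0.6, 0.1]
width: 0.0928
gripper_force: 0.0
```

```bash
python3 - <<'E'
from h import *
snap('top','t2',(340,90,480,260),4.0*.85)
im=snapshot('scene')
r=np.radians
for t,p,z in [('square_carton',(.459,.156,r(-12)),.003),('slim_carton',(.595,.093,r(-41)),.045),('broad_carton',(.59,.1,r(-5)),0)]:
    M={c:mask(c,t,[p[0],p[1],z+.02]) for c in('top','scene')}
    M={c:m for c,m in M.items() if m is not None}
    for k in (list(M),['top'],['scene']):
        if k and all(c in M for c in k):
            x,e=fit(t,p,z,{c:M[c] for c in k});print(t,k,np.round(x[:2]*1000,1),round(np.degrees(x[2]),1),round(e,3))
plan(.595,.093,.12,-41)
E
```

```text
square_carton ['scene'] [461.2 156. ] -16.7 0.145
square_carton ['scene'] [461.2 156. ] -16.7 0.145
slim_carton ['scene'] [599.   93.3] -45.0 0.093
slim_carton ['scene'] [599.   93.3] -45.0 0.093
broad_carton ['scene'] [599.6  91.5] 109.2 0.648
broad_carton ['scene'] [599.6  91.5] 109.2 0.648
pos [0.4584 0.1562 0.1349] yaw -12.1 tilt 0.08 | units tool [-1.11  4.9   0.49] rz units 5.78 w 0.0928 t 24.4 q6 0.49
 units if along world-yaw target: [ 0.98 -0.21 -0.  ]
```

View pics/t2.png

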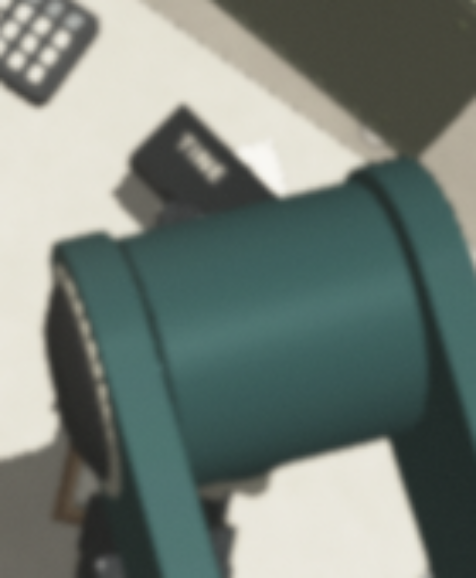

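```bash
python3 - <<'E'
from h import *
a=np.array([(728,240),(680,287)])/2.8+[190,90]; b=np.array([(185,105),(132,160)])/3.4+[340,90]
w=ray('top',np.r_[a,b],.069)[:,:2];print(w.round(4),w.mean(0))
d=w[2:].mean(0)-w[:2].mean(0);print(np.hypot(*d),np.degrees(np.arctan2(d[1],d[0]))-90)
plan(*w.mean(0),.12,-41)
E
```

```text
[[0.5574 0.0219]
 [0.5228 0.0562]
 [0.6654 0.133 ]
 [0.6312 0.1639]] [0.59420934 0.09372924]
0.15389617242805695 -44.69506338379155
pos [0.4584 0.1562 0.1349] yaw -12.1 tilt 0.08 | units tool [-1.09  4.86  0.49] rz units 5.78 w 0.0928 t 24.4 q6 0.49
 units if along world-yaw target: [ 0.98 -0.21 -0.  ]
```

Emit:
move_arm([
  {"travel":[-0.2,0.8,0],"rot":[0,0,0],"hand":93},
  {"travel":[-0.2,0.9,0],"rot":[0,0,0],"hand":93},
  {"travel":[-0.2,0.9,0],"rot":[0,0,0],"hand":93},
  {"travel":[-0.2,0.9,0],"rot":[0,0,0],"hand":93},
  {"travel":[-0.2,0.9,0],"rot":[0,0,0],"hand":93},
  {"travel":[-0.1,0.46,0],"rot":[0,0,0.2],"hand":93},
  {"travel":[0,0,0.1],"rot":[0,0,1],"hand":93},
  {"travel":[0,0,0.1],"rot":[0,0,1],"hand":93},
  {"travel":[0,0,0.1],"rot":[0,0,1],"hand":93},
  {"travel":[0,0,0.1],"rot":[0,0,1],"hand":93},
  {"travel":[0,0,0.1],"rot":[0,0,1],"hand":93},
  {"travel":[0,0,0],"rot":[0,0,1],"hand":93},
])

```text
clock: 25.92
ee_pos: [0.5938, 0.0937, 0.1202]
ee_rot: [0.918, 0.396, -0.001, -0.0]
wrist_force: [-0.3, -0.1, -0.2]
width: 0.0928
gripper_force: 0.0
```

```bash
python3 - <<'E'
from h import *
plan(.5945,.0935,.0567,-43)
snap('scene','s4',(360,150,530,320),3.5)
E
```

```text
pos [0.5938 0.0937 0.1202] yaw -43.3 tilt 0.06 | units tool [0.01 0.02 2.12] rz units -0.06 w 0.0928 t 25.9 q6 0.87
 units if along world-yaw target: [ 0.73 -0.69 -0.  ]
```

View pics/s4.png

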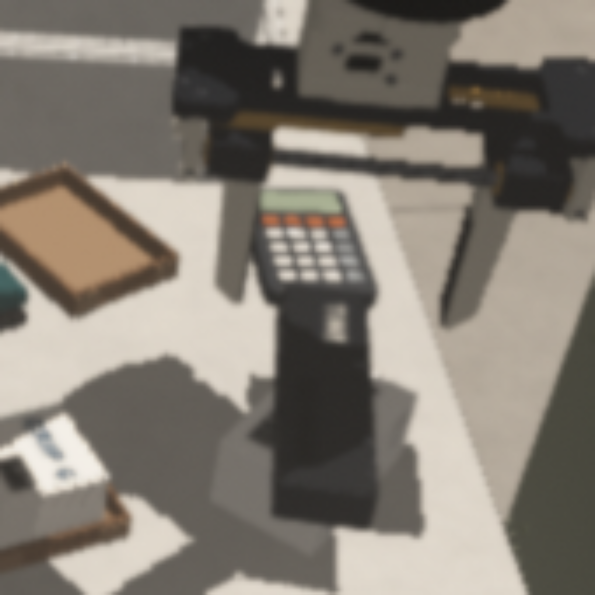

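Emit:
move_arm([
  {"travel":[0,0,0.7],"rot":[0,0,0],"hand":93},
  {"travel":[0,0,0.7],"rot":[0,0,0],"hand":93},
  {"travel":[0,0,0.5],"rot":[0,0,0],"hand":85},
  {"travel":[0,0,0.22],"rot":[0,0,0],"hand":70},
  {"travel":[0,0,0],"rot":[0,0,0],"hand":60},
  {"travel":[0,0,0],"rot":[0,0,0],"hand":54},
  {"travel":[0,0,0],"rot":[0,0,0],"hand":48},
  {"travel":[0,0,0],"rot":[0,0,0],"hand":43},
  {"travel":[0,0,0],"rot":[0,0,0],"hand":35},
  {"travel":[0,0,0],"rot":[0,0,0],"hand":35},
  {"travel":[0,0,0],"rot":[0,0,0],"hand":35},
], newtons=40)

```text
clock: 27.35
ee_pos: [0.5947, 0.0935, 0.0577]
ee_rot: [0.917, 0.398, 0.0, 0.0]
wrist_force: [-0.8, -1.6, 6.0]
width: 0.045
gripper_force: 40.0
```

Emit:
move_arm([
  {"travel":[0,0,-0.2],"rot":[0,0,0],"hand":35},
  {"travel":[0,0,-0.5],"rot":[0,0,0],"hand":35},
  {"travel":[0,0,-0.7],"rot":[0,0,-0.8],"hand":35},
  {"travel":[0,0,-0.7],"rot":[0,0,-1],"hand":35},
  {"travel":[0,0,-0.7],"rot":[0,0,-1],"hand":35},
  {"travel":[0,0,-0.5],"rot":[0,0,-1],"hand":35},
  {"travel":[0,0,0],"rot":[0,0,-1],"hand":35},
  {"travel":[0,0,0],"rot":[0,0,-1],"hand":35},
  {"travel":[0,0,0],"rot":[0,0,-1],"hand":35},
  {"travel":[0,0,0],"rot":[0,0,-1],"hand":35},
  {"travel":[0,0,0],"rot":[0,0,-1],"hand":35},
  {"travel":[0,0,0],"rot":[0,0,-1],"hand":35},
])

```text
clock: 28.85
ee_pos: [0.5944, 0.0935, 0.1572]
ee_rot: [0.669, 0.744, 0.0, 0.0]
wrist_force: [-0.4, 1.0, -0.4]
width: 0.0446
gripper_force: 40.0
```

```bash
python3 - <<'E'
from h import *
plan(.343,.290,.0157,6.7)
o=observe();print(o['wrist_force'],o['torque'])
E
```

```text
pos [0.5944 0.0935 0.1572] yaw 6.1 tilt 0.03 | units tool [ 7.4  -7.64  4.71] rz units -0.13 w 0.0446 t 28.9 q6 0.01
 units if along world-yaw target: [0.99 0.11 0.  ]
[-0.43200043  1.03803336 -0.44903268] [-0.07368106  0.0276318   0.05768865]
```

Emit:
move_arm([
  {"travel":[0.4,-0.4,0],"rot":[0,0,-0.1],"hand":35},
  {"travel":[0.8,-0.8,0],"rot":[0,0,0],"hand":35},
  {"travel":[0.9,-0.9,0],"rot":[0,0,0],"hand":35},
  {"travel":[0.9,-0.9,0],"rot":[0,0,0],"hand":35},
  {"travel":[0.9,-0.9,0],"rot":[0,0,0],"hand":35},
  {"travel":[0.9,-0.9,0],"rot":[0,0,0],"hand":35},
  {"travel":[0.9,-0.9,0],"rot":[0,0,0],"hand":35},
  {"travel":[0.9,-0.9,0.4],"rot":[0,0,0],"hand":35},
  {"travel":[0.6,-0.7,0.7],"rot":[0,0,0],"hand":35},
  {"travel":[0.2,-0.3,0.8],"rot":[0,0,0],"hand":35},
  {"travel":[0,0,0.8],"rot":[0,0,0],"hand":35},
  {"travel":[0,0,0.6],"rot":[0,0,0],"hand":35},
])

```text
clock: 30.35
ee_pos: [0.3423, 0.289, 0.0567]
ee_rot: [0.667, 0.745, 0.0, -0.0]
wrist_force: [-0.3, -0.4, 0.4]
width: 0.045
gripper_force: 40.0
```

```bash
python3 - <<'E'
from h import *
plan(.343,.290,.0157,6.7)
snap('scene','s5',(200,190,370,330),4)
snapshot('top')
o=observe();z=o['ee_pos'][2]-.0127
M={c:mask(c,'slim_carton',[.343,.29,.05]) for c in('top','scene')}
print({c:None if m is None else m.sum() for c,m in M.items()})
for c in M:
    if M[c] is not None: x,e=fit('slim_carton',(.343,.29,np.radians(6.7)),z,{c:M[c]});print(c,x,np.degrees(x[2]),e)
E
```

```text
pos [0.3423 0.289  0.0567] yaw 6.3 tilt 0.01 | units tool [0.03 0.03 1.37] rz units -0.07 w 0.045 t 30.4 q6 0.53
 units if along world-yaw target: [0.99 0.11 0.  ]
{'top': None, 'scene': np.float64(1450.0)}
scene [0.34326545 0.29014644 0.09546674] 5.469841506020643 0.30848712492537345
```

View pics/s5.png

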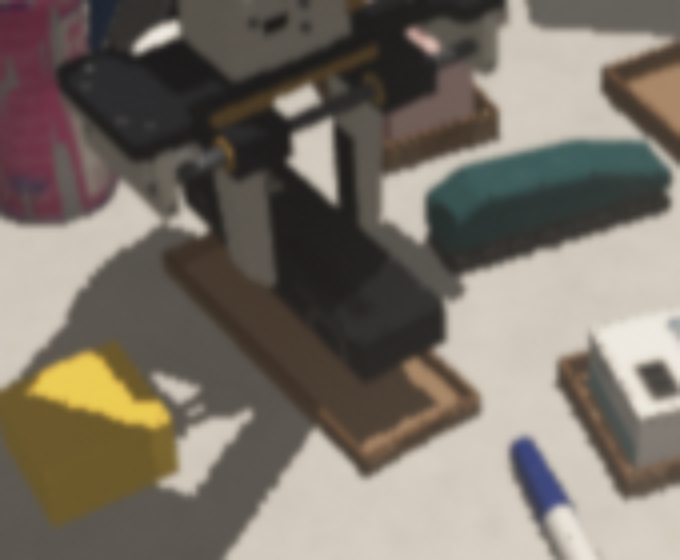

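```bash
python3 - <<'E'
from h import *
r=lambda u,v,z:ray('scene',(200+u/4,190+v/4),z)[0][:2]
d=np.radians(6.5);X=np.array([np.cos(d),np.sin(d)]);Y=np.array([-X[1],X[0]])
for n,w,hl,pts in [('carton',.023,.08,[(370,378,-1,.044),(442,345,1,.044),(365,343,-1,.068),(445,300,1,.068)]),('tray',.033,.09,[(368,472,-1,0),(480,405,1,0),(365,455,-1,.012),(480,390,1,.012)])]:
    for u,v,s,z in pts: print(n,(r(u,v,z)-s*w*X+hl*Y).round(4))
E
```

```text
carton [0.3471 0.2905]
carton [0.3391 0.2865]
carton [0.3447 0.2885]
carton [0.3425 0.2887]
tray [0.3461 0.2897]
tray [0.3453 0.2913]
tray [0.3451 0.2894]
tray [0.3442 0.2894]
```

Emit:
move_arm([
  {"travel":[0.05,0.05,0.3],"rot":[0,0,-0.05],"hand":35},
  {"travel":[0,0,0.4],"rot":[0,0,0],"hand":35},
  {"travel":[0,0,0.3],"rot":[0,0,0],"hand":35},
  {"travel":[0,0,0.2],"rot":[0,0,0],"hand":35},
  {"travel":[0,0,0.1],"rot":[0,0,0],"hand":35},
  {"travel":[0,0,0.03],"rot":[0,0,0],"hand":35},
  {"travel":[0,0,0],"rot":[0,0,0],"hand":35},
])

```text
clock: 31.42
ee_pos: [0.3446, 0.2906, 0.0176]
ee_rot: [0.665, 0.747, 0.0, 0.0]
wrist_force: [-0.2, -1.1, -0.0]
width: 0.0445
gripper_force: 40.0
```

Emit:
move_arm([
  {"travel":[0,0,0.05],"rot":[0,0,0],"hand":35},
  {"travel":[0,0,0],"rot":[0,0,0],"hand":48},
  {"travel":[0,0,0],"rot":[0,0,0],"hand":58},
  {"travel":[0,0,0],"rot":[0,0,0],"hand":66},
  {"travel":[0,0,-0.3],"rot":[0,0,0],"hand":70},
  {"travel":[0,0,-0.8],"rot":[0,0,0],"hand":80},
  {"travel":[0,0,-0.9],"rot":[0,0,0],"hand":93},
  {"travel":[0,0,-0.9],"rot":[0,0,0],"hand":93},
  {"travel":[0,0,-0.9],"rot":[0,0,0],"hand":93},
])

```text
clock: 32.55
ee_pos: [0.3445, 0.2905, 0.1315]
ee_rot: [0.665, 0.747, 0.0, 0.0]
wrist_force: [-0.2, 0.2, -0.2]
width: 0.0926
gripper_force: 0.0
```

```bash
python3 - <<'E'
from h import *
snap('top','t3',(200,80,480,290),2.8)
snapshot('scene')
r=np.radians
for t,p,z in [('slim_carton',(.344,.29,r(6.5)),.003),('square_carton',(.459,.156,r(-12)),.003),('tall_carton',(.473,.433,r(-4.6)),.003),('broad_carton',(.592,.092,r(-5)),0),('broad_carton',(.592,.092,r(-78)),0),('broad_tray',(.616,.327,r(-1)),0)]:
    M={c:mask(c,t,[p[0],p[1],z+.02]) for c in('top','scene')}
    M={c:m for c,m in M.items() if m is not None}
    for k in (list(M),['top'],['scene']):
        if k and all(c in M for c in k):
            x,e=fit(t,p,z,{c:M[c] for c in k});print(t,k,np.round(x[:2]*1000,1),round(np.degrees(x[2]),1),round(e,3))
plan(.592,.092,.12,-20)
E
```

```text
slim_carton ['scene'] [346.2 291.2] 4.8 0.111
slim_carton ['scene'] [346.2 291.2] 4.8 0.111
square_carton ['top', 'scene'] [460.1 156.1] -17.5 0.123
square_carton ['top'] [459.7 156.3] -16.4 0.115
square_carton ['scene'] [460.1 155.7] -17.9 0.129
tall_carton ['top', 'scene'] [474.2 434.3] -7.9 0.235
tall_carton ['top'] [472.9 434.3] -6.4 0.112
tall_carton ['scene'] [476.1 436.3] -8.6 0.351
broad_carton ['top', 'scene'] [598.5  91.8] -71.4 0.082
broad_carton ['top'] [597.7  92.7] -72.2 0.074
broad_carton ['scene'] [600.1  91.7] -70.5 0.082
broad_carton ['top', 'scene'] [598.5  91.6] -71.4 0.082
broad_carton ['top'] [597.9  92.8] -72.4 0.074
broad_carton ['scene'] [600.1  91.7] -70.4 0.082
broad_tray ['top', 'scene'] [616.9 325.3] -1.4 0.065
broad_tray ['top'] [616.6 326.2] -0.8 0.061
broad_tray ['scene'] [616.8 323.9] -2.2 0.064
pos [0.3444 0.2905 0.1297] yaw 6.6 tilt 0.02 | units tool [-7.53  7.43  0.32] rz units 5.33 w 0.0933 t 33.2 q6 0.53
 units if along world-yaw target: [ 0.99  0.12 -0.  ]
```

View pics/t3.png

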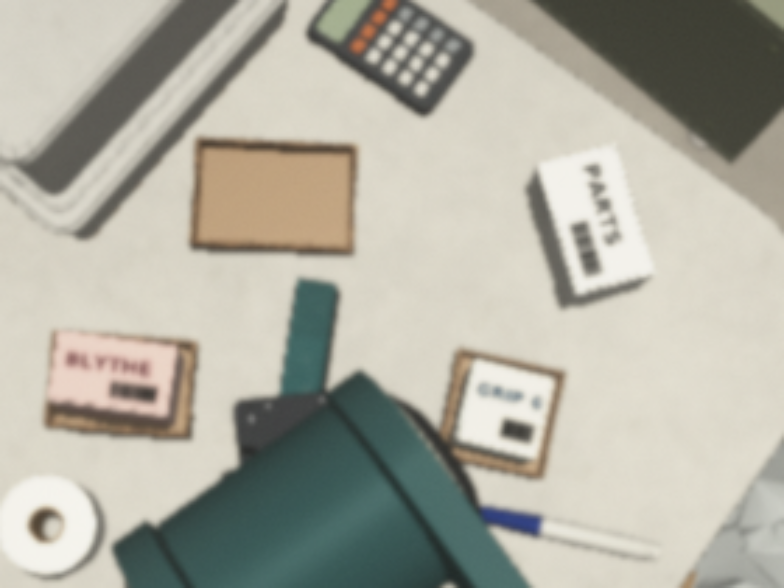

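```bash
python3 - <<'E'
from h import *
print(tri((306,66),(440,155)))
y=np.radians(18);g=np.array([.598,.0922])-.032*np.array([np.cos(y),np.sin(y)]);print(g)
plan(*g,.12,-72)
E
```

```text
(array([0.75136631, 0.30708177, 0.13371945]), np.float64(0.009297496206101511))
[0.56756619 0.08231146]
pos [0.3444 0.2905 0.1297] yaw 6.6 tilt 0.02 | units tool [-7.75  6.58  0.32] rz units 15.73 w 0.0933 t 33.2 q6 0.53
 units if along world-yaw target: [ 0.99  0.12 -0.  ]
```

Emit:
move_arm([
  {"travel":[-0.5,0.4,0],"rot":[0,0,0],"hand":93},
  {"travel":[-0.9,0.8,0],"rot":[0,0,0],"hand":93},
  {"travel":[-0.9,0.8,0],"rot":[0,0,0],"hand":93},
  {"travel":[-0.9,0.8,0],"rot":[0,0,0],"hand":93},
  {"travel":[-0.9,0.8,0],"rot":[0,0,0],"hand":93},
  {"travel":[-0.9,0.8,0],"rot":[0,0,0],"hand":93},
  {"travel":[-0.9,0.8,0],"rot":[0,0,0],"hand":93},
  {"travel":[-0.9,0.8,0],"rot":[0,0,0],"hand":93},
  {"travel":[-0.95,0.58,0],"rot":[0,0,0.7],"hand":93},
  {"travel":[0,0,0],"rot":[0,0,1],"hand":93},
  {"travel":[0,0,0],"rot":[0,0,1],"hand":93},
  {"travel":[0,0,0],"rot":[0,0,1],"hand":93},
])

```text
clock: 34.75
ee_pos: [0.5675, 0.0823, 0.1296]
ee_rot: [0.777, 0.629, -0.0, -0.0]
wrist_force: [0.0, 1.0, 0.1]
width: 0.093
gripper_force: 0.0
```

Emit:
move_arm([
  {"travel":[0,0,0.1],"rot":[0,0,1],"hand":93},
  {"travel":[0,0,0.1],"rot":[0,0,1],"hand":93},
  {"travel":[0,0,0.1],"rot":[0,0,1],"hand":93},
  {"travel":[0,0,0.1],"rot":[0,0,1],"hand":93},
  {"travel":[0,0,0.1],"rot":[0,0,1],"hand":93},
  {"travel":[0,0,0.1],"rot":[0,0,1],"hand":93},
  {"travel":[0,0,0.1],"rot":[0,0,1],"hand":93},
  {"travel":[0,0,0.1],"rot":[0,0,1],"hand":93},
  {"travel":[0,0,0.1],"rot":[0,0,1],"hand":93},
  {"travel":[0,0,0.1],"rot":[0,0,1],"hand":93},
  {"travel":[0,0,0],"rot":[0,0,1],"hand":93},
  {"travel":[0,0,0],"rot":[0,0,1],"hand":93},
])

```text
clock: 36.25
ee_pos: [0.5674, 0.0824, 0.0996]
ee_rot: [0.988, 0.156, -0.0, -0.0]
wrist_force: [-0.1, -0.4, -0.1]
width: 0.0925
gripper_force: 0.0
```

```bash
python3 - <<'E'
from h import *
plan(.5676,.0823,.021,-72)
E
```

```text
pos [0.5674 0.0824 0.0996] yaw -72.0 tilt 0.02 | units tool [0.01 0.01 2.62] rz units -0.0 w 0.0925 t 36.2 q6 1.36
 units if along world-yaw target: [ 0.31 -0.95 -0.  ]
```

Emit:
move_arm([
  {"travel":[0,0,0.8],"rot":[0,0,0],"hand":93},
  {"travel":[0,0,0.8],"rot":[0,0,0],"hand":93},
  {"travel":[0,0,0.6],"rot":[0,0,0],"hand":93},
  {"travel":[0,0,0.42],"rot":[0,0,0],"hand":80},
  {"travel":[0,0,0],"rot":[0,0,0],"hand":70},
  {"travel":[0,0,0],"rot":[0,0,0],"hand":63},
  {"travel":[0,0,0],"rot":[0,0,0],"hand":58},
  {"travel":[0,0,0],"rot":[0,0,0],"hand":50},
  {"travel":[0,0,0],"rot":[0,0,0],"hand":50},
  {"travel":[0,0,0],"rot":[0,0,0],"hand":50},
], newtons=55)

```text
clock: 37.5
ee_pos: [0.5679, 0.0825, 0.0221]
ee_rot: [0.987, 0.158, 0.001, 0.0]
wrist_force: [-0.8, 0.0, 6.1]
width: 0.0598
gripper_force: 54.9
```

Emit:
move_arm([
  {"travel":[0,0,-0.2],"rot":[0,0,0],"hand":50},
  {"travel":[0,0,-0.5],"rot":[0,0,0],"hand":50},
  {"travel":[0,0,-0.8],"rot":[0,0,-0.2],"hand":50},
  {"travel":[0,0,-0.8],"rot":[0,0,-1],"hand":50},
  {"travel":[0,0,-0.8],"rot":[0,0,-1],"hand":50},
  {"travel":[0,0,-0.8],"rot":[0,0,-1],"hand":50},
  {"travel":[0,0,-0.8],"rot":[0,0,-1],"hand":50},
  {"travel":[0,0,-0.8],"rot":[0,0,-1],"hand":50},
  {"travel":[0,0,-0.2],"rot":[0,0,-1],"hand":50},
  {"travel":[0,0,0],"rot":[0,0,-1],"hand":50},
  {"travel":[0,0,0],"rot":[0,0,-1],"hand":50},
  {"travel":[0,0,0],"rot":[0,0,-1],"hand":50},
])

```text
clock: 39.0
ee_pos: [0.5674, 0.0824, 0.1933]
ee_rot: [0.847, 0.532, 0.0, 0.0]
wrist_force: [-0.8, 0.2, -1.5]
width: 0.0599
gripper_force: 54.9
```

Emit:
move_arm([
  {"travel":[0,0,0],"rot":[0,0,-1],"hand":50},
  {"travel":[0,0,0],"rot":[0,0,-1],"hand":50},
  {"travel":[0,0,0],"rot":[0,0,-1],"hand":50},
  {"travel":[0,0,0],"rot":[0,0,-1],"hand":50},
  {"travel":[0,0,0],"rot":[0,0,-0.95],"hand":50},
])

```text
clock: 39.62
ee_pos: [0.5674, 0.0824, 0.1932]
ee_rot: [0.713, 0.701, 0.0, 0.0]
wrist_force: [-0.4, -0.1, -1.3]
width: 0.0599
gripper_force: 54.9
```

```bash
python3 - <<'E'
from h import *
y=np.radians(88.7);g=np.array([.6165,.3257])-.032*np.array([np.cos(y),np.sin(y)]);print(g)
plan(*g,.0245,-1.3)
o=observe();print(o['wrist_force'],o['torque'])
snap('scene','s6',(360,100,560,320),2.7)
E
```

```text
[0.61577401 0.29370824]
pos [0.5674 0.0824 0.1932] yaw -0.9 tilt 0.04 | units tool [7.07 1.49 5.63] rz units 0.07 w 0.0599 t 39.6 q6 0.12
 units if along world-yaw target: [ 1.   -0.02  0.  ]
[-0.41549006 -0.05309095 -1.26157532] [-0.07003503  0.05980565  0.00104232]
```

View pics/s6.png

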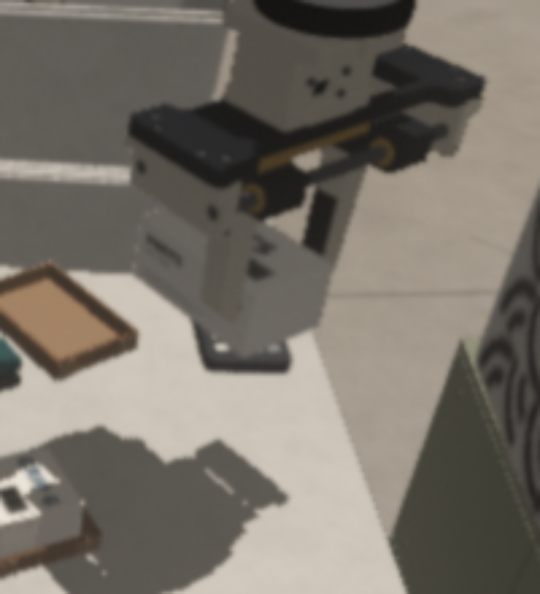

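Emit:
move_arm([
  {"travel":[0.4,0.1,0],"rot":[0,0,0.07],"hand":50},
  {"travel":[0.8,0.2,0],"rot":[0,0,0],"hand":50},
  {"travel":[0.9,0.2,0],"rot":[0,0,0],"hand":50},
  {"travel":[0.9,0.2,0],"rot":[0,0,0],"hand":50},
  {"travel":[0.9,0.2,0],"rot":[0,0,0],"hand":50},
  {"travel":[0.9,0.2,0],"rot":[0,0,0],"hand":50},
  {"travel":[0.9,0.2,0],"rot":[0,0,0],"hand":50},
  {"travel":[0.8,0.19,0],"rot":[0,0,0],"hand":50},
  {"travel":[0.4,0,0],"rot":[0,0,0],"hand":50},
  {"travel":[0.17,0,0.3],"rot":[0,0,0],"hand":50},
  {"travel":[0,0,0.6],"rot":[0,0,0],"hand":50},
  {"travel":[0,0,0.6],"rot":[0,0,0],"hand":50},
])

```text
clock: 41.18
ee_pos: [0.6172, 0.2926, 0.1455]
ee_rot: [0.716, 0.698, -0.0, -0.0]
wrist_force: [0.9, 0.3, -1.3]
width: 0.0598
gripper_force: 54.9
```

Emit:
move_arm([
  {"travel":[0,0,0.5],"rot":[0,0,0],"hand":50},
  {"travel":[0,0,0.5],"rot":[0,0,0],"hand":50},
  {"travel":[0,0,0.5],"rot":[0,0,0],"hand":50},
  {"travel":[0,0,0.5],"rot":[0,0,0],"hand":50},
  {"travel":[0,0,0.5],"rot":[0,0,0],"hand":50},
  {"travel":[0,0,0.3],"rot":[0,0,0],"hand":50},
])

```text
clock: 41.92
ee_pos: [0.6172, 0.2932, 0.062]
ee_rot: [0.716, 0.698, -0.0, -0.0]
wrist_force: [0.0, -0.1, -1.1]
width: 0.0598
gripper_force: 54.9
```

```bash
python3 - <<'E'
from h import *
plan(.6158,.2937,.0251,-1.3)
o=observe();print(o['wrist_force'],o['torque'])
snap('scene','s7',(310,100,480,270),3.5)
E
```

```text
pos [0.6172 0.2932 0.062 ] yaw -1.5 tilt 0.05 | units tool [ 0.01 -0.05  1.23] rz units -0.03 w 0.0598 t 41.9 q6 0.43
 units if along world-yaw target: [ 1.   -0.03 -0.  ]
[ 0.03619986 -0.14660646 -1.14761796] [-0.14033045  0.03328788  0.04774944]
```

View pics/s7.png

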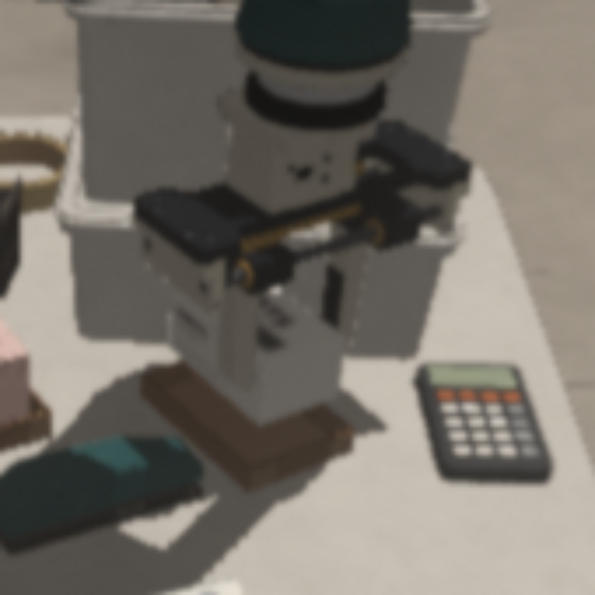

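Emit:
move_arm([
  {"travel":[0,-0.04,0.3],"rot":[0,0,0],"hand":50},
  {"travel":[0,0,0.3],"rot":[0,0,0],"hand":50},
  {"travel":[0,0,0.2],"rot":[0,0,0],"hand":50},
  {"travel":[0,0,0.2],"rot":[0,0,0],"hand":50},
  {"travel":[0,0,0.1],"rot":[0,0,0],"hand":50},
  {"travel":[0,0,0.05],"rot":[0,0,0],"hand":50},
  {"travel":[0,0,0],"rot":[0,0,0],"hand":50},
])

```text
clock: 42.85
ee_pos: [0.6163, 0.2934, 0.0288]
ee_rot: [0.716, 0.698, 0.0, 0.0]
wrist_force: [0.1, -0.0, -2.3]
width: 0.0596
gripper_force: 54.9
```

Emit:
move_arm([
  {"travel":[0,0,0.06],"rot":[0,0,0],"hand":50},
  {"travel":[0,0,0.04],"rot":[0,0,0],"hand":50},
  {"travel":[0,0,0],"rot":[0,0,0],"hand":50},
])

```text
clock: 43.22
ee_pos: [0.6162, 0.2933, 0.0256]
ee_rot: [0.716, 0.698, -0.0, -0.0]
wrist_force: [1.1, -0.0, -1.2]
width: 0.0596
gripper_force: 54.9
```

Emit:
move_arm([
  {"travel":[0,0,0.01],"rot":[0,0,0],"hand":62},
  {"travel":[0,0,0],"rot":[0,0,0],"hand":70},
  {"travel":[0,0,0],"rot":[0,0,0],"hand":76},
  {"travel":[0,0,0],"rot":[0,0,0],"hand":76},
  {"travel":[0,0,-0.3],"rot":[0,0,0],"hand":76},
  {"travel":[0,0,-0.7],"rot":[0,0,0],"hand":76},
  {"travel":[0,0,-0.9],"rot":[0,0,0],"hand":76},
  {"travel":[0,0,-0.9],"rot":[0,0,0],"hand":76},
  {"travel":[0,0,-0.9],"rot":[0,0,0],"hand":76},
  {"travel":[0,0,-0.9],"rot":[0,0,0],"hand":76},
  {"travel":[-0.5,0,-0.9],"rot":[0,0,0],"hand":76},
  {"travel":[-1,0,0],"rot":[0,0,0],"hand":76},
])

```text
clock: 44.72
ee_pos: [0.6158, 0.2488, 0.195]
ee_rot: [0.716, 0.699, 0.002, 0.001]
wrist_force: [1.4, -0.7, -0.0]
width: 0.0763
gripper_force: 0.0
```

Emit:
move_arm([
  {"travel":[-1,0,0],"rot":[0,0,0],"hand":76},
  {"travel":[-1,0,0],"rot":[0,0,0],"hand":76},
  {"travel":[-1,0,0],"rot":[0,0,0],"hand":76},
  {"travel":[-1,0,0],"rot":[0,0,0],"hand":76},
  {"travel":[-1,0,0],"rot":[0,0,0],"hand":76},
  {"travel":[-1,0,0],"rot":[0,0,0],"hand":76},
  {"travel":[-1,0,0],"rot":[0,0,0],"hand":76},
  {"travel":[-1,0,0],"rot":[0,0,0],"hand":76},
])

```text
clock: 45.72
ee_pos: [0.609, 0.0075, 0.1924]
ee_rot: [0.716, 0.698, 0.001, 0.001]
wrist_force: [0.4, 0.2, 0.4]
width: 0.0757
gripper_force: 0.0
```

```bash
python3 - <<'E'
from h import *
b=snapshot('top')[:,:,::-1][100:310,200:480];a=snapshot('scene')[:,:,::-1][150:340,190:470]
cv2.imwrite('pics/f.png',cv2.resize(np.vstack([b,a]),None,fx=1.5,fy=1.5))
r=np.radians
for t,p in [('slim_carton',(.344,.29,r(6.5))),('square_carton',(.459,.156,r(-12))),('tall_carton',(.473,.433,r(-4.6))),('broad_carton',(.6165,.3255,r(-1)))]:
    for c in('top','scene'):
        m=mask(c,t,[p[0],p[1],.02])
        if m is not None: x,e=fit(t,p,.003,{c:m});print(t,c,np.round(x[:2]*1000,1),round(np.degrees(x[2]),1),round(e,3))
E
```

```text
slim_carton top [345.6 291.1] 6.2 0.093
slim_carton scene [346.1 290.9] 4.9 0.106
square_carton top [459.8 156.1] -12.6 0.073
square_carton scene [459.3 153.5] -17.5 0.11
tall_carton top [473.3 434.2] -7.2 0.106
tall_carton scene [477.2 440.5] -12.0 0.168
broad_carton top [617.  324.9] -1.5 0.065
broad_carton scene [622.5 327.6] -8.8 0.175
```

View pics/f.png

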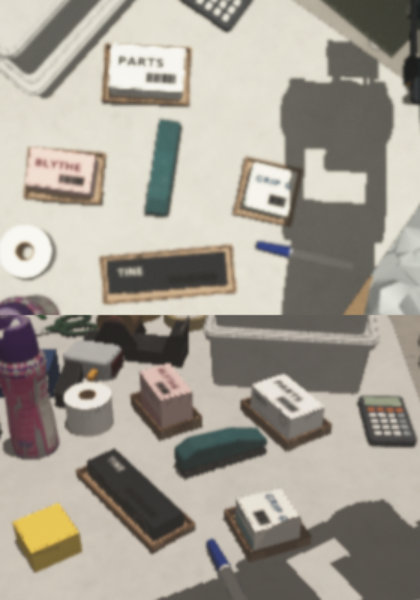

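The final picture shows all four cartons upright inside their own trays: tall, square, slim and broad. All four are within a few millimetres of centre in the top view, and the arm is clear.

```bash
python3 -c "
from workcell import *
print(sign_off())"
```

```text
the job is handed in; nothing more can be done
None
```

All four cartons were lowered into their own trays and stood upright near centre in the last pictures; I handed the job in at about 46 s of the 122 s allowed, and no verdict was shown.

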